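# Pull a flat-pack printer riser's leg tight with its cam lock

### The job

A printer riser is being put together upside down on the packing table, and its last leg is only pushed on by hand. Take the red T-handled key from its wooden stand, set it right down into the square socket of the cam lock beside the open joint, and turn it clockwise, about half a turn, until the leg is drawn in tight against the board and the key goes firm, but do not force it: the bolt tears out of the leg if the cam is overtightened. Leave the key standing in the cam, and leave the other things on the table alone.

Things in the scene. Friction and masses are not known exactly. Their poses are not given: they have to be found in the camera images.
- board: The riser's wooden top board, face down, fixed to the table: 260 x 220 mm, 38 mm thick. Origin: on the table under the middle of its open edge; x points out of that edge to the loose leg, z up. Its other leg (28 mm thick, 85 mm high, at x -260 to -288 mm) is already tight; the flat disc with black marks near it is that leg's cam, already done, not to be used.
- leg: Loose wooden leg panel standing at the board's open edge: 28 mm thick (x), 220 mm wide (y), 85 mm high, 0.3 to 0.5 kg. Origin: centre of its underside; axes as the board's. Two dowels and a steel cam bolt between them stick into bores in the board's edge, with 1 mm play. At first a gap of about 2 mm is open; drawn in tight, its origin lies 14 mm out from the board's origin along the board's x.
- fitting: The open cam lock in the board: a round zinc cam, 35 mm in diameter, flush with the board's top. Origin: on the cam's axis at table height, about 40 mm in from the open edge, on the board's centre line (bored to within 1.2 mm, so each bites at another angle). Axes as the board's; they do not turn with the cam. A red arrow on the cam points to the leg when open.
- socket (a point): Middle of the mouth of the square socket in the cam, 38 mm above the table on the cam's axis. The socket is 10.2 mm wide with a 2 mm bevelled mouth and 17.5 mm deep (floor 20.5 mm above the table). It turns with the cam, but this point's axes stay those of the board; at cam angle 0 its sides are parallel to them.
- cam (a joint): Cam angle, rad: 0 open, growing clockwise seen from above, to 4.1; starts at 0 to 0.2. The hook meets the bolt head past 0.7, draws the leg in 2.2 mm per rad and closes the gap somewhere from 1.9 to 3.5. Torque about 0.05 N m loose, up to 0.1 drawing; then it stiffens within 0.2 rad: 0.13 to 0.2 N m is tight, over 0.25 too much. It springs back about 0.05 when let go, then stays.
- key_handle (a point): Middle of the key's red handle, a flat-sided bar 70 mm long (x), 16 mm wide (y), 20 mm high; z up along the key. The key (0.11 kg) stands loose in its stand and may lean a little. Its steel shank, 9 mm square, sides parallel to the handle's x and y, ends 95 mm below this point and tapers to 6 mm over its last 3 mm. With the key down in the socket this point is 115.5 mm above the table.
- key_tip (a point): Lower end of the key's shank, 95 mm below the middle of the handle; axes as the handle's. 10 mm above the table while in the stand.
- stand: Wooden block, 70 x 70 mm, 45 mm high, fixed to the table, with a square hole 11 mm wide and 35 mm deep in its top, where the key stands. Origin: centre of its underside.
- mallet: Rubber mallet lying on the table, 290 mm long, head 100 x 60 x 60 mm. Leave alone.
- tissues: Green pack of paper tissues, 115 x 60 x 42 mm. Origin: centre of its underside. Leave alone.
- dowel_jar: Clear jar with a yellow lid, 64 mm in diameter, 85 mm high. Origin: centre of its underside. Leave alone.
Things that resemble listed ones, but are neither listed nor needed, are in the scene too. What is shaped like the leg but pink is not meant. Of the things like the part that bears key_handle, leave any that is yellow; of the rest the larger one is meant.

How it is judged:
By the outcome, as a careful person would: the job done as asked, in the order asked, and still so for the second after the job is handed in, with the robot touching nothing.
It also fails if it takes over 72 s, if anything falls off the work surface, if the arm or the gripper's body presses on something with over 40 N, if the wrist force passes 120 N, or if a joint passes its speed limit or range.

### The arm

A 6-joint arm with a two-finger parallel gripper is mounted at the origin on the work surface. World frame = base frame: x ahead of the robot, y to its left, z up, the work surface at z = 0. Lengths are in m, angles in rad, forces in N, time in s.
With the tool pointing down it reaches from about 0.275 to 1 m from the base axis. Payload 8.4 kg.
Tool frame: the origin (TCP) lies on the centre line of the jaws, within the pads' length; the fingertips stand 17 mm ahead of it and the grasp point (between the pads) lies 2 mm behind it (bot.tcp_to_tips is the y of the fingertips in the tool frame, in m); y points along the fingers, z is the direction in which the jaws open and shut, and the axes are right-handed (so a half turn about y gives the same grasp; the last joint's range is limited). The gripper opens to 85 mm and grips with 20 to 120 N. Pads are 22 mm wide; open, the fingers measure 114 mm over their backs; the gripper's body (76 mm by 85 mm) begins 54 mm behind the grasp point. The pads swing forward as they close: fully open they stand 13 mm farther back than shut.
Start: joints at [-1.35, 0.353, 1.633, -0, 1.155, -0.002], TCP at [0.138, -0.61, 0.248] pointing down, gripper open.
Joint ranges: [-2.63, 2.63], [-0.92, 2.1], [0.06, 2.66], [-1.3, 4.44], [0, 2.69], [-3.02, 3.02]. Speed limits (rad/s): [2.22, 2.22, 2.79, 3.14, 3.14, 3.14].

### API

Orientations are given as a unit quaternion [x, y, z, w].
In Python, from workcell import bot, hand, kinematics, get_obs, vision, hand_in gives the robot as it stands. The module is installed in compiled form; this text tells all that it offers. Calls block until the motion is done:
- bot.reach(position, orientation): joint-space move of the TCP to a pose.
- bot.servo_line(position, ori=None, velocity=0.15): straight line of the TCP; ori=None keeps the orientation; velocity is the mean speed in m/s.
- bot.goto_joints(angles): joint-space move.
- hand.move_gripper(opening, strength=None): finger opening in m; strength is the grip in N (None keeps the last); returns when the fingers have stopped.
- bot.dwell(seconds).
- kinematics.solve_ik(position, orientation): joint angles nearest the present ones, or None.
- get_obs(): the state.
- vision.read_camera(name): name is "scene" or "top" or "wrist"; returns a dict with "frame" (420x560x3 uint8, red, green, blue), "intrinsics" (3x3 intrinsics, pixels), "dist" ([k1, k2, p1, p2, k3] as OpenCV has them; the pictures are not rectified), "view" (4x4, takes a point from world to camera coordinates). Camera axes: x right, y down, z forward; pixel columns grow to the right and rows downward; lengths in m; the calibration is good to about 2 mm. A picture is of the moment at which its call begins. There is no depth.
A pose or a line that the arm cannot do raises bot.IKError and nothing moves.
- hand_in(): hands the job in, once; it reports no verdict.
The state is a dict: "time_s": time; "joint_pos": joint angles; "joint_vel": joint speeds; "joint_efforts": joint torques, N m; "position": TCP position; "orientation": TCP orientation; "wrist_force": force on the tool from outside, world axes, zero at the start; "ft_torque": the same for the moment, N m; "gripper_width": finger opening in m.
Only numpy, scipy, OpenCV 4.12 (cv2) and the standard library are available. Lean on these libraries where they do the work, as an engineer would, in place of code of your own. Each camera call takes 0.05 s, during which the arm holds its last target. There are 200 camera calls.

## Working session

There is one attempt and no reset: what is moved stays moved. The work goes in short steps, each a Python script; the robot and the scene stay as the last script left them, time stands still between calls to the robot, and variables do not carry over. Pictures are saved under pics/ and viewed, about 8 in all and at most 12, crops included, and the job is handed in when it is done.

```bash
mkdir -p pics
python3 - <<'E'
from workcell import vision,get_obs
import cv2,pickle
d={}
for n in("scene","top"):
    c=vision.read_camera(n);d[n]=c
    cv2.imwrite(f"pics/{n}0.png",cv2.resize(c["frame"][:,:,::-1],(800,600),interpolation=cv2.INTER_CUBIC))
    print(n,c["intrinsics"],c["dist"],c["view"])
pickle.dump(d,open("cams.pkl","wb"))
print(get_obs())
E
```

```text
scene [[404.23281392   0.         277.94019882]
 [  0.         404.23281392 205.07521546]
 [  0.           0.           1.        ]] [-0.04362856  0.          0.          0.          0.        ] [[-0.52051535  0.85375012  0.01320992  0.2317321 ]
 [ 0.56340127  0.35503797 -0.74600741 -0.19987492]
 [-0.64159394 -0.38086582 -0.66580661  1.26372981]
 [ 0.          0.          0.          1.        ]]
top [[526.78528044   0.         281.82837436]
 [  0.         526.78528044 202.88699672]
 [  0.           0.           1.        ]] [0.05485021 0.         0.         0.         0.        ] [[ 1.72800215e-02 -9.99843337e-01  3.83439309e-03 -3.07202604e-02]
 [-9.84631560e-01 -1.76834388e-02 -1.73746908e-01  4.82373771e-01]
 [ 1.73787493e-01 -7.73114149e-04 -9.84782874e-01  1.54202887e+00]
 [ 0.00000000e+00  0.00000000e+00  0.00000000e+00  1.00000000e+00]]
{'time_s': 0.1, 'joint_pos': array([-1.35041180e+00,  3.53543911e-01,  1.63406046e+00, -2.97184361e-05,
        1.15522097e+00, -2.36802463e-03]), 'joint_vel': array([ 3.40406282e-04, -7.05965831e-04, -2.94857441e-03,  2.34449727e-03,
        3.88234677e-05, -7.01112403e-04]), 'joint_efforts': array([ 1.67157680e-06, -6.06355906e+01, -3.42820609e+01, -2.47331866e-05,
        3.95932206e-03, -5.28239298e-06]), 'position': array([ 0.13799269, -0.60915377,  0.2476583 ]), 'orientation': array([-0.07865337,  0.70315718, -0.70229281,  0.07853944]), 'wrist_force': array([-0.09576199, -1.01401544, -0.37244945]), 'ft_torque': array([0.0028717 , 0.03576383, 0.01240889]), 'gripper_width': 0.08536266354455661}
```

View pics/scene0.png

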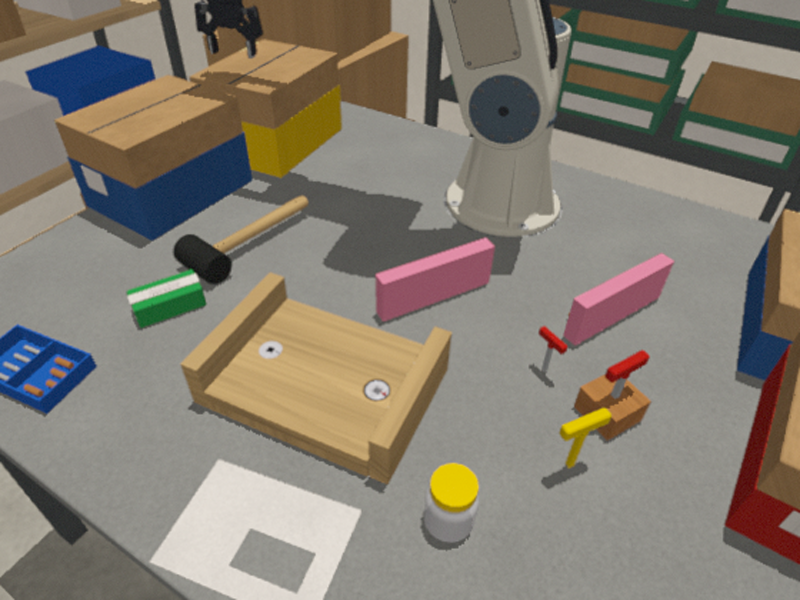

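View pics/top0.png

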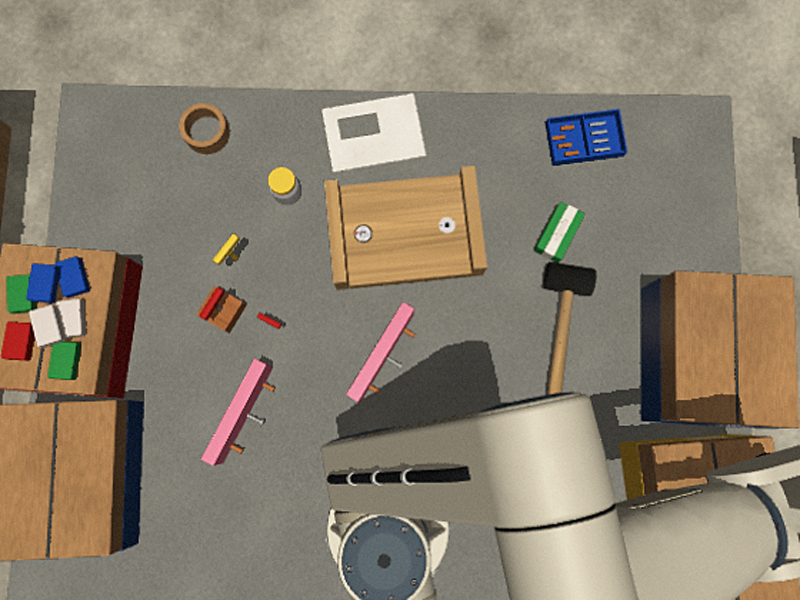

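The candidates for the key, in scene pixels, are large red (627,365) standing in the wooden stand, small red (552,340) standing free, and yellow (585,425). The red key in the stand fits, being the larger non-yellow one. The open cam is the one next to the left leg in the top view (363,233). I'll confirm this with crops and measure.

```bash
cat > h.py <<'E'
import numpy as np,cv2
def ray(c,uv):
    p=cv2.undistortPoints(np.array(uv,float).reshape(-1,1,2),c["intrinsics"],np.array(c["dist"]))[:,0]
    V=c["view"];R=V[:3,:3];t=V[:3,3]
    return -R.T@t,(R.T@np.c_[p,np.ones(len(p))].T).T
def onz(c,uv,z):
    o,d=ray(c,uv);return o+d*((z-o[2])/d[:,2])[:,None]
def proj(c,P):
    V=c["view"];return cv2.projectPoints(np.array(P,float).reshape(-1,1,3),cv2.Rodrigues(V[:3,:3])[0],V[:3,3],c["intrinsics"],np.array(c["dist"]))[0][:,0]
def redmask(f):
    h=cv2.cvtColor(f,cv2.COLOR_RGB2HSV)
    return (((h[...,0]<6)|(h[...,0]>174))&(h[...,1]>190)&(h[...,2]>60)).astype(np.uint8)
E
python3 - <<'E'
import pickle
from h import *
d=pickle.load(open("cams.pkl","rb"))
for n,z in(("top",.115),("scene",.105)):
    c=d[n];m=redmask(c["frame"]);k,l,s,ce=cv2.connectedComponentsWithStats(m)
    for i in range(1,k):
        if s[i,4]>15: 
            print(n,s[i],ce[i],onz(c,ce[i],z)[0])
            if n=="top":
                r=cv2.minAreaRect(np.argwhere(l==i)[:,::-1].astype(np.float32));q=cv2.boxPoints(r);print(r,onz(c,q,z).round(4).tolist())
t=d["top"]
print("cam",onz(t,[[363*.7,233*.7],[447*.7,225*.7]],.038).round(4))
# leg top corners (z .085) and board
print("leg",onz(t,np.array([[327,182],[338,180],[334,287],[346,285]])*.7,.085).round(4))
def crop(n,x,y,w,h,f): return cv2.resize(d[n]["frame"][y:y+h,x:x+w,::-1],(w*f,h*f),interpolation=cv2.INTER_CUBIC)
a=crop("top",130,150,80,90,5);b=crop("scene",365,220,80,90,5)
e=crop("top",220,120,60,80,5)
cv2.imwrite("pics/k.png",np.hstack([a,b]))
E
```

```text
top [140 201  17  23 140] [147.66428571 212.07142857] [0.43661682 0.35910897 0.115     ]
((148.17979431152344, 212.1123809814453), (6.783986568450928, 23.95595359802246), 32.0053825378418) [[0.4121, 0.3821, 0.115], [0.4712, 0.3499, 0.115], [0.4611, 0.333, 0.115], [0.4021, 0.3653, 0.115]]
top [180 220  17  10  60] [188.2        224.13333333] [0.40397046 0.24264572 0.115     ]
((188.03076171875, 223.9461669921875), (16.868722915649414, 3.5970070362091064), 29.744882583618164) [[0.4116, 0.2668, 0.115], [0.4207, 0.2622, 0.115], [0.3974, 0.2196, 0.115], [0.3884, 0.2242, 0.115]]
top [  1 225  21  27 446] [ 10.86547085 238.38116592] [0.3559468  0.73159523 0.115     ]
((11.378377914428711, 238.229736328125), (18.248289108276367, 26.96143341064453), 9.462322235107422) [[0.3232, 0.7569, 0.115], [0.3976, 0.7532, 0.115], [0.3899, 0.7033, 0.115], [0.3155, 0.7074, 0.115]]
scene [378 229  19  18 133] [386.88721805 237.86466165] [0.44884863 0.25660043 0.105     ]
scene [ 508  245   52  149 2462] [533.44841592 338.55605199] [0.53784777 0.54178775 0.105     ]
scene [424 246  30  21 280] [438.33928571 256.25357143] [0.44268003 0.35893539 0.105     ]
cam [[ 0.6055  0.0646  0.038 ]
 [ 0.6264 -0.1149  0.038 ]]
leg [[0.702  0.1403 0.085 ]
 [0.7068 0.1174 0.085 ]
 [0.4787 0.1184 0.085 ]
 [0.4833 0.094  0.085 ]]
```

View pics/k.png

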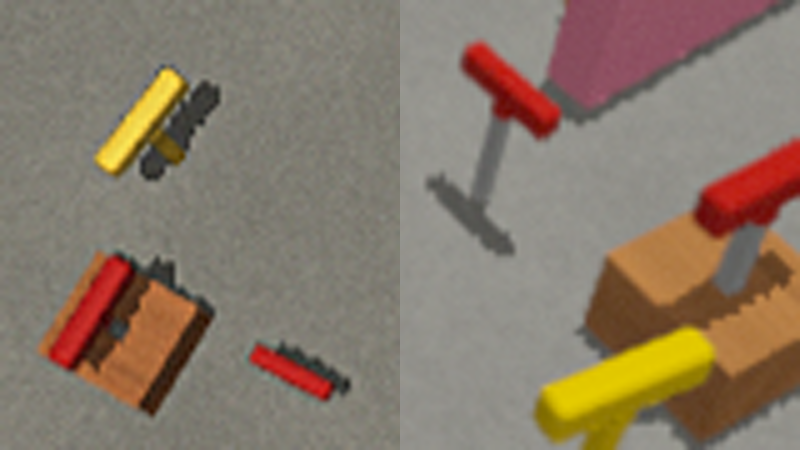

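The crop confirms it: the left-hand key, with the larger red handle, stands in the wooden stand. Next I'll take wrist views over the key and the cam.

```bash
cat >> h.py <<'E'
from scipy.spatial.transform import Rotation as Rn
def down(a):
    """tool pointing down, jaw axis (tool z) at world angle a"""
    z=np.array([np.cos(a),np.sin(a),0]);y=np.array([0,0,-1.]);x=np.cross(y,z)
    return Rn.from_matrix(np.c_[x,y,z]).as_quat()
E
python3 - <<'E'
from workcell import *
from h import *
import pickle
d={}
yaw=np.arctan2(-.032,.059)
for nm,p,a in(("wc",[.6055,.0646,.25],np.pi/2),("wk",[.437,.359,.30],yaw+np.pi/2)):
    for s in(0,np.pi):
        q=kinematics.solve_ik(p,down(a+s)); print(nm,s,q)
    best=min((down(a+s) for s in(0,np.pi)),key=lambda o:abs(kinematics.solve_ik(p,o)[5]) if kinematics.solve_ik(p,o) is not None else 9)
    bot.reach(p,best);bot.dwell(.3)
    c=vision.read_camera("wrist");d[nm]=c
    cv2.imwrite(f"pics/{nm}.png",cv2.resize(c["frame"][:,:,::-1],(800,600),interpolation=cv2.INTER_CUBIC))
    if nm=="wk": d["top2"]=vision.read_camera("top");d["scene2"]=vision.read_camera("scene")
    o=get_obs();print(o["time_s"],o["position"],o["joint_pos"],o["wrist_force"],o["ft_torque"])
    print(c["intrinsics"],c["dist"],c["view"])
pickle.dump(d,open("cams2.pkl","wb"))
E
```

```text
wc 0 [ 1.03823321e-01  3.26638438e-01  1.66741438e+00 -4.44089210e-16
  1.14753984e+00 -1.46697301e+00]
wc 3.141592653589793 [ 1.03823321e-01  3.26638438e-01  1.66741438e+00 -4.44089210e-16
  1.14753984e+00  1.67461965e+00]
3.3333 [0.60553493 0.06439158 0.25000387] [ 1.03480613e-01  3.26654697e-01  1.66738210e+00 -7.51404547e-06
  1.14755643e+00 -1.46698212e+00] [ 1.09211045 -0.29231947  0.74419408] [-0.01737246 -0.01164678  0.02489902]
[[316.7428594    0.         279.77790367]
 [  0.         316.7428594  207.6444772 ]
 [  0.           0.           1.        ]] [0.02490463 0.         0.         0.         0.        ] [[ 1.29885755e-03  9.99999140e-01 -1.79699870e-04 -6.60158117e-02]
 [ 9.66556802e-01 -1.20933665e-03  2.56449773e-01 -6.18593030e-01]
 [ 2.56449335e-01 -5.06781855e-04 -9.66557542e-01  2.23363354e-01]
 [ 0.00000000e+00  0.00000000e+00  0.00000000e+00  1.00000000e+00]]
wk 0 [ 6.85067778e-01  2.14201035e-01  1.70427658e+00 -4.44089210e-16
  1.22311504e+00 -3.88759944e-01]
wk 3.141592653589793 [0.68506778 0.21420103 1.70427658 0.         1.22311504 2.75283271]
5.075 [0.43719632 0.35877483 0.29991562] [ 6.84554332e-01  2.14342402e-01  1.70428655e+00 -2.67723816e-05
  1.22307362e+00 -3.88827604e-01] [ 0.00545194  0.21620814 -0.00599411] [0.05432377 0.01979598 0.0010461 ]
[[316.7428594    0.         279.77790367]
 [  0.         316.7428594  207.6444772 ]
 [  0.           0.           1.        ]] [0.02490463 0.         0.         0.         0.        ] [[ 4.78270686e-01  8.78211906e-01 -9.99170673e-04 -5.24607281e-01]
 [ 8.48920977e-01 -4.62026976e-01  2.56640309e-01 -2.51482341e-01]
 [ 2.24922931e-01 -1.23591754e-01 -9.66506468e-01  3.72852176e-01]
 [ 0.00000000e+00  0.00000000e+00  0.00000000e+00  1.00000000e+00]]
```

View pics/wc.png

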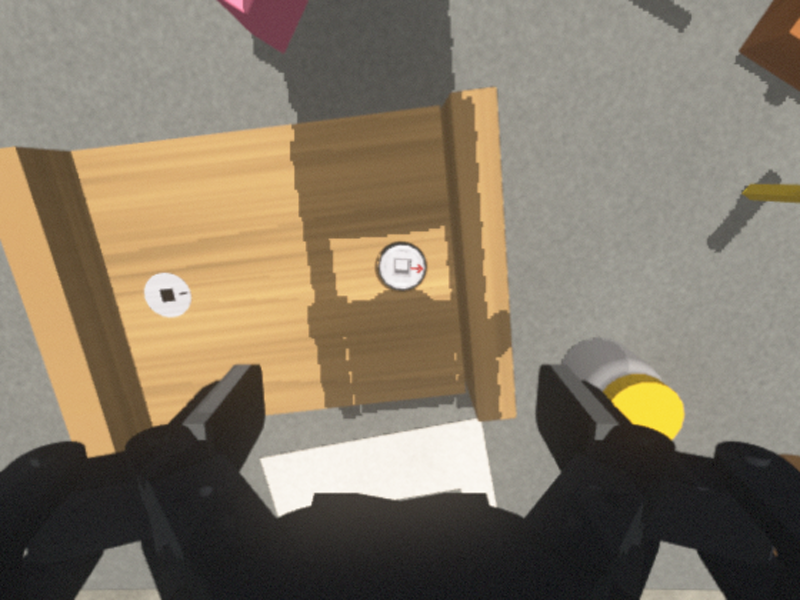

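View pics/wk.png

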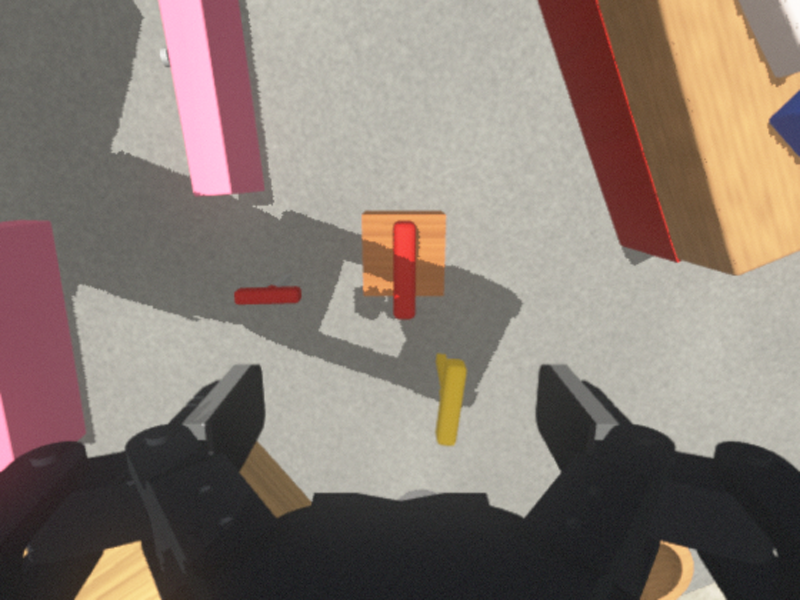

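The wrist view shows the open cam at (401,266), its red arrow pointing right to the leg, and the square socket. The second view shows the red handle at (404,270) over the stand at (404,254). I'll fit the key pose by silhouette and the board from its edges.

Run:
```python
from h import *
import pickle
from scipy.optimize import minimize
d=pickle.load(open("cams2.pkl","rb"))
S=6
def handle(p):
    R=(Rn.from_euler("z",p[2])*Rn.from_euler("xy",p[3:5])).as_matrix()
    b=np.array([[x,y,z] for x in(-.035,.035) for y in(-.008,.008) for z in(-.01,.01)])
    return np.array([p[0],p[1],.105])+b@R.T
obs=[]
for n in("wk","top2","scene2"):
    c=d[n];uv=proj(c,[.437,.359,.105])[0].astype(int)
    m=redmask(c["frame"]);k,l,s,ce=cv2.connectedComponentsWithStats(m)
    i=min(range(1,k),key=lambda i:np.hypot(*(ce[i]-uv)) if s[i,4]>20 else 1e9)
    x,y,w,h=s[i,:4];o=np.array([x-10,y-10])
    crop=(l[y-10:y+h+10,x-10:x+w+10]==i).astype(np.uint8)
    obs.append((c,o,cv2.resize(crop,None,fx=S,fy=S,interpolation=cv2.INTER_NEAREST)));print(n,s[i],ce[i])
def iou(p,o):
    c,off,m=o
    q=(proj(c,handle(p))-off+.5)*S
    g=np.zeros_like(m);cv2.fillConvexPoly(g,cv2.convexHull(q.astype(np.float32)).round().astype(np.int32),1)
    return (g&m).sum()/(g|m).sum()
for use in([0],[0,1],[0,2],[0,1,2]):
    f=lambda p:-np.mean([iou(p,obs[i]) for i in use])+.3*(p[3]**2+p[4]**2)
    x0=np.array([.437,.359,-.497,0,0])
    r=minimize(f,x0,method="Nelder-Mead",options=dict(initial_simplex=x0+np.vstack([np.zeros(5),np.diag([.006,.006,.1,.06,.06])]),maxiter=600))
    print(use,r.x.round(4),[round(iou(r.x,o),3) for o in obs])
# stand top from wrist px(800 scale)
c=d["wk"];q=onz(c,np.array([[362,212],[445,212],[445,295],[362,295]])*.7,.045);print("stand",q.round(4).tolist(),q.mean(0))
c=d["wc"]
print("cams",onz(c,np.array([[401,266],[168,295]])*.7,.038).round(4))
L=onz(c,np.array([[450,94],[497,88],[515,417],[478,420]])*.7,.085);print("leg",L.round(4).tolist(),L.mean(0), "yaw of x",np.arctan2(*(L[1]-L[2])[[1,0]])+np.pi/2)
f=c["frame"][165:210,255:310,::-1];cv2.imwrite("pics/sock.png",cv2.resize(f,None,fx=12,fy=12,interpolation=cv2.INTER_CUBIC))
```

```text
wk [276 168   3  11  22] [276.72727273 173.09090909]
top2 [150 202   7   8  30] [152.76666667 204.5       ]
scene2 [424 246  30  21 271] [438.4095941  256.29889299]
[0] [ 0.4387  0.3628 -0.5013 -0.014   0.0031] [np.float64(0.055), np.float64(0.181), np.float64(0.638)]
[0, 1] [ 0.4329  0.3543 -0.2506  0.0518  0.0153] [np.float64(0.053), np.float64(0.213), np.float64(0.402)]
[0, 2] [ 0.442   0.359  -0.3552 -0.0338 -0.0792] [np.float64(0.045), np.float64(0.164), np.float64(0.719)]
[0, 1, 2] [ 0.4389  0.3593 -0.366  -0.011  -0.0494] [np.float64(0.043), np.float64(0.184), np.float64(0.704)]
stand [[0.3904, 0.3493, 0.045], [0.4232, 0.4095, 0.045], [0.4863, 0.3773, 0.045], [0.4519, 0.3141, 0.045]] [0.43797147 0.36256428 0.045     ]
cams [[ 0.606   0.0662  0.038 ]
 [ 0.6285 -0.1118  0.038 ]]
leg [[0.4941, 0.095, 0.085], [0.491, 0.1225, 0.085], [0.706, 0.1469, 0.085], [0.7084, 0.1208, 0.085]] [0.59988115 0.12131942 0.085     ] yaw of x -1.4574161928119005
```

View pics/sock.png

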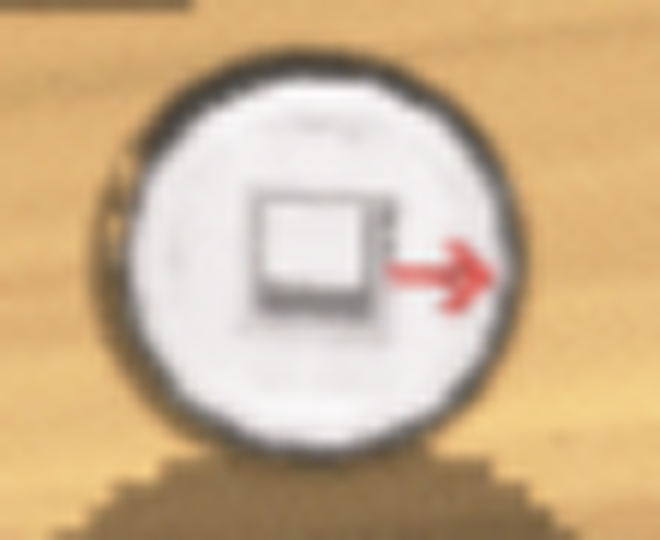

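```bash
cat > fit.py <<'E'
from h import *
from scipy.optimize import minimize
S=6
def mask2(f):
    f=f.astype(int);return ((f[...,0]>60)&(f[...,0]>2.6*f[...,1])&(f[...,0]>2.6*f[...,2])).astype(np.uint8)
def handle(p):
    R=(Rn.from_euler("z",p[2])*Rn.from_euler("xy",p[3:5])).as_matrix()
    b=np.array([[x,y,z] for x in(-.035,.035) for y in(-.008,.008) for z in(-.01,.01)])
    return np.array([p[0],p[1],.105])+b@R.T
def getobs(c,p0):
    uv=proj(c,p0)[0]
    m=mask2(c["frame"]);k,l,s,ce=cv2.connectedComponentsWithStats(m)
    i=min(range(1,k),key=lambda i:np.hypot(*(ce[i]-uv)) if s[i,4]>40 else 1e9)
    x,y,w,h=s[i,:4];crop=(l[y-10:y+h+10,x-10:x+w+10]==i).astype(np.uint8)
    print(s[i],ce[i],uv)
    return c,np.array([x-10,y-10]),cv2.resize(crop,None,fx=S,fy=S,interpolation=cv2.INTER_NEAREST)
def iou(p,o):
    c,off,m=o
    q=(proj(c,handle(p))-off+.5)*S
    g=np.zeros_like(m);cv2.fillConvexPoly(g,cv2.convexHull(q.astype(np.float32)).round().astype(np.int32),1)
    return (g&m).sum()/(g|m).sum()
E
python3 - <<'E'
from fit import *
import pickle
d=pickle.load(open("cams2.pkl","rb"));d1=pickle.load(open("cams.pkl","rb"))
obs=[getobs(c,[.437,.359,.105]) for c in(d["wk"],d1["top"],d1["scene"])]
for use in([0],[0,1],[0,2],[0,1,2]):
    f=lambda p:-np.mean([iou(p,obs[i]) for i in use])+1*(p[3]**2+p[4]**2)
    x0=np.array([.437,.359,-.497,0,0])
    r=minimize(f,x0,method="Nelder-Mead",options=dict(initial_simplex=x0+np.vstack([np.zeros(5),np.diag([.006,.006,.1,.06,.06])]),maxiter=600))
    print(use,r.x.round(4),[round(iou(r.x,o),3) for o in obs])
c=d["wc"];o=np.array([255,165])
P=onz(c,np.array([[313,258],[390,271],[497,277],[255,190],[395,197],[245,320],[378,333]])/12+o-.5,.038)
an=lambda a,b:np.degrees(np.arctan2(*(P[b]-P[a])[[1,0]]))
print(P[0],"arrow",an(0,2),an(1,2),"sock",an(3,4),an(5,6))
E
```

```text
[276 156  15  67 941] [282.72901169 188.04038257] [279.35933179 188.7289049 ]
[140 201  17  23 144] [147.71527778 212.01388889] [148.57576391 212.48637818]
[424 246  30  21 296] [438.55743243 256.12162162] [439.14402667 254.37328063]
[0] [ 0.4394  0.3613 -0.4928 -0.012   0.0018] [np.float64(0.822), np.float64(0.733), np.float64(0.701)]
[0, 1] [ 0.4393  0.361  -0.5112  0.009  -0.0066] [np.float64(0.821), np.float64(0.751), np.float64(0.69)]
[0, 2] [ 0.44    0.3613 -0.4749 -0.0145 -0.0114] [np.float64(0.821), np.float64(0.733), np.float64(0.716)]
[0, 1, 2] [ 0.4395  0.3613 -0.4785  0.0048 -0.0201] [np.float64(0.818), np.float64(0.742), np.float64(0.714)]
[0.60582334 0.06610528 0.038     ] arrow 83.93382874733746 86.65810989883671 sock 87.03139109651435 84.22953813532213
```

The key fits at (0.4395, 0.3613) with yaw −0.49, about 2 mm from the stand's centre as measured, which is consistent with a small lean. The socket is at (0.606, 0.066), its sides at about −4° (mod 90), so the cam angle is about 0.19. Now the grasp, lift and hover over the socket.

Run:
```python
from workcell import *
from h import *
import pickle
def st(s):
    o=get_obs();print(s,round(o["time_s"],2),o["position"].round(4),"j6",round(o["joint_pos"][5],3),"F",o["wrist_force"].round(2),"M",o["ft_torque"].round(3),"w",round(o["gripper_width"],4))
hand.move_gripper(.06,60)
a=-.487+np.pi/2+np.pi
p=np.array([.4393,.3613,.16])
bot.reach(p,down(a));st("above")
p[2]=.103;bot.servo_line(p,velocity=.08);st("at")
hand.move_gripper(0.0,60);bot.dwell(.3);st("grip")
p[2]=.16;bot.servo_line(p,velocity=.06);st("lift1")
p[2]=.215;bot.servo_line(p,velocity=.15);bot.dwell(.2);st("lift2")
d={"wl":vision.read_camera("wrist")}
s=np.array([.606,.0658,.215])
b=np.radians(266)
print(kinematics.solve_ik(s,down(b)))
bot.reach(s,down(b));bot.dwell(.2);st("sock")
s[2]=.158;bot.servo_line(s,velocity=.1);bot.dwell(.4);st("hov")
for n in("wrist","scene","top"): d[n]=vision.read_camera(n)
pickle.dump(d,open("cams3.pkl","wb"))
w=cv2.resize(d["wrist"]["frame"],(533,400));
sc=proj(d["scene"],[.606,.066,.09])[0].astype(int);print(sc,proj(d["scene"],[[.606,.066,.038],[.606,.066,.061],[.606,.066,.156]]))
x,y=sc;f=cv2.resize(d["scene"]["frame"][y-50:y+50,x-33:x+34],(268,400),interpolation=cv2.INTER_CUBIC)
cv2.imwrite("pics/hov.png",np.hstack([w,f])[:,:,::-1])
```

```text
above 8.09 [0.4394 0.3614 0.1601] j6 2.743 F [-0.06 -0.91  0.19] M [ 0.063 -0.032 -0.001] w 0.06
at 8.95 [0.4395 0.3615 0.1032] j6 2.743 F [-0.03  0.82  0.15] M [0.02  0.019 0.01 ] w 0.06
grip 9.72 [0.4395 0.3614 0.1034] j6 2.743 F [-0.01 -0.59  6.09] M [-0.284  0.157 -0.008] w 0.0152
lift1 10.82 [0.4391 0.3611 0.1596] j6 2.743 F [-0.26 -0.54 -1.74] M [-0.009 -0.01   0.021] w 0.0151
lift2 11.53 [0.4387 0.3608 0.2137] j6 2.743 F [ 0.21 -0.   -1.8 ] M [ 0.016 -0.016 -0.011] w 0.015
[ 1.05696349e-01  3.61996491e-01  1.69962122e+00 -4.44089210e-16
  1.07997494e+00  1.74630585e+00]
sock 13.07 [0.6058 0.0668 0.215 ] j6 1.747 F [ 0.5  -0.3  -0.85] M [-0.004 -0.006 -0.027] w 0.0152
hov 14.18 [0.6061 0.0658 0.1583] j6 1.746 F [-0.18  0.55 -0.73] M [0.035 0.001 0.08 ] w 0.0152
[264 255] [[264.7920884  271.97966898]
 [264.69158668 264.69961109]
 [264.2371002  231.40741176]]
```

View pics/hov.png

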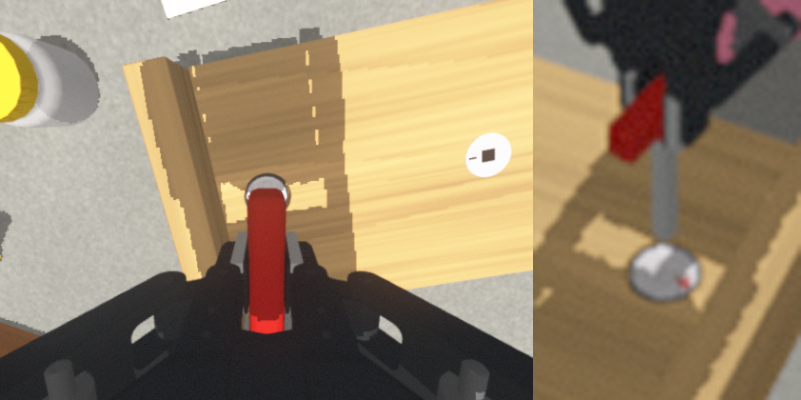

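The scene view shows the shank tip about 1 px from its predicted place over the cam. The scan also shows that j6 falls as yaw grows, so I need the opposite grasp half, at jaw angle 86°, to have enough clockwise travel. I'll rotate above the cam and compare the tip before and after.

Run:
```python
from workcell import *
from h import *
import pickle
d=pickle.load(open("cams3.pkl","rb"))
s=np.array([.606,.0658,.158])
q=get_obs()["joint_pos"];q[5]-=np.pi
bot.goto_joints(q);bot.reach(s,down(np.radians(86)));bot.dwell(.3)
o=get_obs();print(o["time_s"],o["position"],o["joint_pos"][5],o["wrist_force"],o["ft_torque"])
d["scene_b"]=vision.read_camera("scene");d["wrist_b"]=vision.read_camera("wrist");d["top_b"]=vision.read_camera("top")
pickle.dump(d,open("cams3.pkl","wb"))
x,y=264,255
L=[cv2.resize(d[n]["frame"][y-30:y+30,x-20:x+20],(400,600),interpolation=cv2.INTER_CUBIC) for n in("scene","scene_b")]
cv2.imwrite("pics/tip.png",np.hstack(L)[:,:,::-1])
```

```text
17.5333 [0.60600501 0.06579825 0.15801035] -1.3952712245402543 [ 0.75033677  0.11202879 -0.53619333] [ 0.03372303 -0.0058017  -0.02625416]
```

View pics/tip.png

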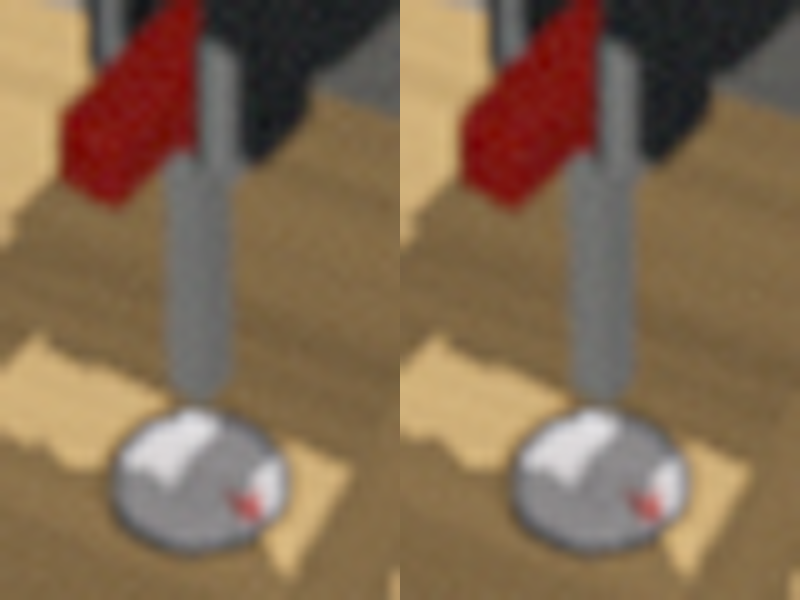

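Before and after the half turn the tip is at the same pixel, (200,385) in each crop, so the key hangs true on the tool axis over the cam. Next I'll insert it with force checks.

Run:
```python
from workcell import *
from h import *
s=np.array([.606,.0658,.134]);bot.servo_line(s,velocity=.05);bot.dwell(.2)
def F(): 
    o=[]
    for _ in range(3): bot.dwell(.03);o.append(get_obs())
    return np.mean([k["wrist_force"] for k in o],0),np.mean([k["ft_torque"] for k in o],0),o[-1]
f0,m0,o=F();print("ref",f0.round(2),m0.round(3))
z=.134
while z>.1125:
    z-=.002;s[2]=z;bot.servo_line(s,velocity=.04);f,m,o=F()
    print(round(o["time_s"],2),round(z,4),o["position"].round(4),(f-f0).round(1),(m-m0).round(3))
    if (f-f0)[2]>8 or np.hypot(*(f-f0)[:2])>8: break
```

```text
ref [ 0.27 -0.08 -0.63] [-0.014 -0.01   0.002]
18.97 0.132 [0.606  0.0658 0.132 ] [-0.3  0.1 -0.5] [ 0.024 -0.009 -0.008]
19.32 0.13 [0.606  0.0658 0.13  ] [-0.3  0.4 -0.8] [-0.029 -0.017  0.011]
19.67 0.128 [0.606  0.0658 0.128 ] [-0.2  0.1 -0.4] [ 0.004  0.035 -0.01 ]
20.02 0.126 [0.6062 0.0658 0.126 ] [ 1.  -0.5 -0.7] [ 0.01  -0.307 -0.022]
20.37 0.124 [0.6062 0.0658 0.124 ] [ 1.6  0.  -1.5] [-0.036 -0.507 -0.01 ]
20.72 0.122 [0.6061 0.0658 0.1219] [ 2.5  0.2 -1.9] [ 0.028 -0.608 -0.014]
21.07 0.12 [0.6061 0.0658 0.1199] [ 2.7 -0.2 -2.4] [-0.002 -0.681 -0.014]
21.42 0.118 [0.606  0.0658 0.1179] [ 2.8  0.5 -2.6] [ 0.003 -0.739  0.001]
21.77 0.116 [0.606  0.0658 0.1159] [ 3.3 -0.2 -2.3] [ 0.04  -0.807 -0.009]
22.12 0.114 [0.6061 0.0658 0.114 ] [2.8 0.6 0.5] [-0.001 -0.723  0.004]
22.47 0.112 [0.6066 0.0659 0.1137] [-1.  -0.3 15.8] [-0.076  0.133 -0.014]
```

The key is seated on the floor (TCP z 0.1137). I'll ease off the side load and turn clockwise, watching Mz.

```bash
cat > turn.py <<'E'
from workcell import *
from h import *
def F(n=8):
    o=[]
    for _ in range(n): bot.dwell(.02);o.append(get_obs())
    return np.mean([k["wrist_force"] for k in o],0),np.mean([k["ft_torque"] for k in o],0),o[-1]
def turn(dq,n=8):
    global q
    q[5]+=dq;bot.goto_joints(q);f,m,o=F(n)
    print(round(o["time_s"],2),"tgt",round(q[5]-Q0,3),"act",round(o["joint_pos"][5]-Q0,3),f.round(1),"Mz",round(m[2],3),flush=True);return m[2]
Q0=-1.395
E
python3 - <<'E'
import turn as T
from turn import *
bot.servo_line([.6070,.0658,.114],velocity=.03);f,m,o=F();print(f.round(2),m.round(3))
T.q=kinematics.solve_ik([.6070,.0658,.114],down(np.radians(86)));print(T.q,o["joint_pos"])
for d in(.3,.35,.35,.35): 
    M=T.turn(d)
    if M>.13: break
E
```

```text
[-0.01 -0.24  4.81] [-0.066  0.007  0.009]
[ 1.05523556e-01  4.83362223e-01  1.77036321e+00 -4.44089210e-16
  8.87867222e-01 -1.39545960e+00] [ 1.05516221e-01  4.83347025e-01  1.77055962e+00 -4.20097729e-06
  8.88330598e-01 -1.39547123e+00]
23.38 tgt 0.3 act 0.296 [ 0.4 -1.7  4.1] Mz 0.003
23.93 tgt 0.65 act 0.646 [ 0.2 -2.2  4.5] Mz 0.003
24.49 tgt 1.0 act 0.996 [ 0.  -1.9  4.2] Mz 0.007
25.05 tgt 1.35 act 1.346 [-0.2 -1.1  4. ] Mz 0.02
```

Mz is lower than expected, so I'll check that the cam is actually turning.

Run:
```python
from workcell import *
from h import *
d={n:vision.read_camera(n) for n in("scene","wrist","top")}
x,y=265,262
a=cv2.resize(d["scene"]["frame"][y-40:y+40,x-40:x+40],(400,400),interpolation=cv2.INTER_CUBIC)
b=d["wrist"]["frame"][100:400,100:400];b=cv2.resize(b,(400,400))
cv2.imwrite("pics/t1.png",np.hstack([a,b])[:,:,::-1])
o=get_obs();print(o["position"],o["gripper_width"])
```

```text
[0.60691329 0.06582624 0.11396563] 0.014860880951965728
```

View pics/t1.png

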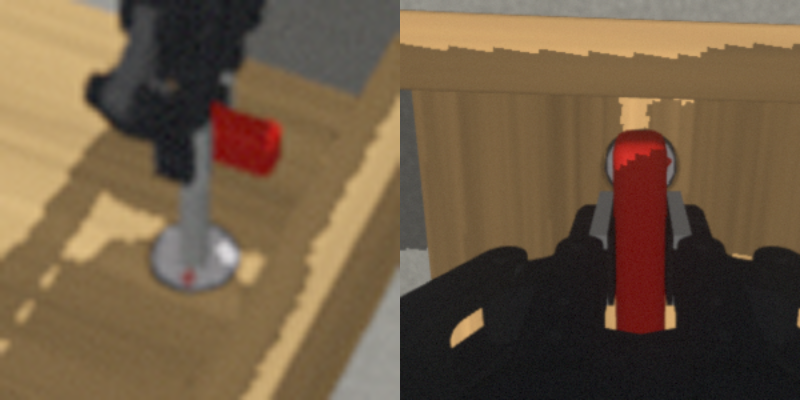

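The arrow has swung round toward the bottom of the cam, to about (190,278), so the cam follows. I'll go on in small steps, also recording the first reading after each move and the j6 effort.

```bash
cat > go.py <<'E'
import sys
from turn import *
def run(q6s,step,stop,maxq):
    q=kinematics.solve_ik([.6070,.0658,.114],down(np.radians(86)));q[5]=Q0+q6s
    while q[5]-Q0<maxq:
        q[5]+=step;bot.goto_joints(q);o0=get_obs();f,m,o=F(5)
        print(round(o["time_s"],2),"t",round(q[5]-Q0,3),"lag",round(q[5]-o["joint_pos"][5],4),"Mz0",round(o0["ft_torque"][2],3),"Mz",round(m[2],3),"e6",round(o0["joint_efforts"][5],3),round(o["joint_efforts"][5],3),f.round(1),flush=True)
        if max(m[2],min(o0["ft_torque"][2],m[2]+.02))>stop: break
E
python3 -c "
from go import *
run(1.35,.08,.085,2.3)"
```

```text
25.53 t 1.43 lag 0.0026 Mz0 0.014 Mz 0.014 e6 0.486 0.067 [-0.9 -0.9  4.6]
25.87 t 1.51 lag 0.0029 Mz0 0.058 Mz 0.019 e6 0.475 0.06 [-1.  -0.7  4.1]
26.2 t 1.59 lag 0.003 Mz0 -0.012 Mz 0.031 e6 0.473 0.058 [-1.2 -1.1  3.9]
26.53 t 1.67 lag 0.003 Mz0 -0.017 Mz 0.021 e6 0.472 0.058 [-1.4 -0.6  4. ]
26.87 t 1.75 lag 0.003 Mz0 0.018 Mz 0.014 e6 0.472 0.058 [-0.9 -0.1  3.8]
27.2 t 1.83 lag 0.003 Mz0 0.089 Mz 0.033 e6 0.472 0.058 [-1.  -0.4  3.6]
27.53 t 1.91 lag 0.0031 Mz0 0.05 Mz 0.007 e6 0.473 0.058 [-1.1 -0.1  3.4]
27.87 t 1.99 lag 0.003 Mz0 0.053 Mz 0.023 e6 0.479 0.065 [-0.9  0.1  3.4]
28.2 t 2.07 lag 0.003 Mz0 0.037 Mz 0.013 e6 0.481 0.067 [-1.   0.4  3.3]
28.53 t 2.15 lag 0.003 Mz0 -0.003 Mz 0.038 e6 0.481 0.066 [-1.2  0.4  3.1]
28.87 t 2.23 lag 0.003 Mz0 0.056 Mz 0.031 e6 0.482 0.067 [-0.7  0.5  3.3]
29.2 t 2.31 lag 0.003 Mz0 0.018 Mz 0.034 e6 0.481 0.067 [-0.5  1.1  3.3]
```

```bash
sed -i 's/        if max.*/        if o["joint_efforts"][5]>stop or m[2]>.13: break/' go.py; python3 -c "
from go import *
run(2.31,.06,.1,3.9)"
```

```text
29.53 t 2.37 lag 0.0025 Mz0 0.079 Mz 0.06 e6 0.373 0.064 [-0.6  1.   2.7]
29.87 t 2.43 lag 0.0023 Mz0 0.045 Mz 0.03 e6 0.377 0.067 [-0.9  1.6  2.6]
30.2 t 2.49 lag 0.0023 Mz0 0.066 Mz 0.03 e6 0.378 0.068 [-0.2  1.3  2.6]
30.53 t 2.55 lag 0.0023 Mz0 0.04 Mz 0.028 e6 0.379 0.068 [-0.4  1.3  2.5]
30.87 t 2.61 lag 0.0022 Mz0 -0.005 Mz 0.05 e6 0.379 0.068 [-0.6  1.3  2.5]
31.2 t 2.67 lag 0.0023 Mz0 0.093 Mz 0.059 e6 0.379 0.068 [-0.1  1.3  2.3]
31.53 t 2.73 lag 0.0023 Mz0 0.028 Mz 0.044 e6 0.383 0.072 [0.2 1.7 2.3]
31.87 t 2.79 lag 0.0023 Mz0 0.085 Mz 0.051 e6 0.383 0.073 [-0.4  2.   1.9]
32.2 t 2.85 lag 0.0023 Mz0 0.038 Mz 0.038 e6 0.383 0.073 [-0.1  1.5  2.1]
32.53 t 2.91 lag 0.0023 Mz0 0.025 Mz 0.026 e6 0.383 0.073 [0.1 1.8 2.3]
32.87 t 2.97 lag 0.0023 Mz0 0.056 Mz 0.059 e6 0.383 0.073 [0.4 1.6 1.9]
33.2 t 3.03 lag 0.0022 Mz0 0.049 Mz 0.06 e6 0.384 0.073 [0.1 2.1 1.7]
33.53 t 3.09 lag 0.0023 Mz0 0.049 Mz 0.053 e6 0.384 0.073 [0.7 2.  1.5]
33.87 t 3.15 lag 0.0023 Mz0 0.031 Mz 0.068 e6 0.395 0.084 [0.7 2.  1.5]
34.2 t 3.21 lag 0.0023 Mz0 0.045 Mz 0.057 e6 0.406 0.095 [1.1 2.3 1.6]
34.53 t 3.27 lag 0.0023 Mz0 0.041 Mz 0.108 e6 0.42 0.11 [0.9 2.2 1.3]
```

```bash
cat > fine.py <<'E'
from go import *
def fine(q6,step,n):
    q=kinematics.solve_ik([.6070,.0658,.114],down(np.radians(86)));q[5]=Q0+q6
    for k in range(n+1):
        if k: q[5]+=step;bot.goto_joints(q)
        bot.dwell(.4);f,m,o=F(25)
        print(round(o["time_s"],2),"t",round(q[5]-Q0,3),"lag",round(q[5]-o["joint_pos"][5],4),"Mz",round(m[2],3),"e6",round(o["joint_efforts"][5],3),f.round(1),flush=True)
        if m[2]>.14 or o["joint_efforts"][5]>.15: break
E
python3 -c "
from fine import *
fine(3.27,.04,3)"
```

```text
35.35 t 3.27 lag 0.0 Mz 0.104 e6 0.094 [1.1 2.4 1.5]
36.42 t 3.31 lag 0.0 Mz 0.109 e6 0.112 [1.1 2.4 1.7]
37.48 t 3.35 lag 0.0 Mz 0.12 e6 0.124 [1.3 2.7 2.1]
38.55 t 3.39 lag 0.0 Mz 0.129 e6 0.116 [1.3 2.8 2. ]
```

```bash
sed -i 's/m\[2\]>.14 or o\["joint_efforts"\]\[5\]>.15/(m[2]+o["joint_efforts"][5])\/2>.152/' fine.py; python3 -c "
from fine import *
fine(3.39,.03,4)"
```

```text
39.37 t 3.39 lag 0.0 Mz 0.13 e6 0.117 [1.3 2.9 2.1]
40.43 t 3.42 lag 0.0 Mz 0.163 e6 0.158 [1.2 2.8 2.4]
```

Mz and e6 agree at 0.16 N m, the middle of the tight range. I'll release, withdraw and check.

Run:
```python
from workcell import *
from h import *
hand.move_gripper(.05);bot.dwell(.2)
p=get_obs()["position"];bot.servo_line([p[0],p[1],.20],velocity=.08);bot.servo_line([p[0]-.1,p[1]-.05,.27],velocity=.15);bot.dwell(.3)
d={n:vision.read_camera(n) for n in("scene","wrist","top")}
o=get_obs();print(o["time_s"],o["position"],o["wrist_force"])
a=d["scene"]["frame"][150:350,120:350];a=cv2.resize(a,(400,348),interpolation=cv2.INTER_CUBIC)
b=cv2.resize(d["wrist"]["frame"],(400,300));b=np.vstack([b,np.zeros((48,400,3),np.uint8)])
cv2.imwrite("pics/fin.png",np.hstack([a,b])[:,:,::-1])
```

```text
43.775 [0.50700266 0.01583762 0.26980613] [ 0.06847492 -0.13020018  0.96215554]
```

View pics/fin.png

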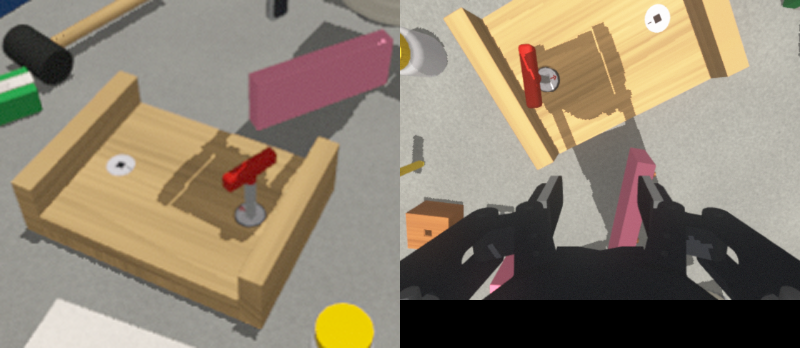

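The final view shows the key upright in the cam at (250,190), the leg against the board with no visible gap, and the stand empty. I'm handing in.

```bash
python3 -c "
from workcell import *
hand_in();print(get_obs()['time_s'])"
```

```text
the job is handed in; nothing more can be done
the job is handed in; nothing more can be done
```

The leg is drawn in tight and the key is left standing in the cam; I handed the job in at about 44 s of the 72 s allowed.

- **Key:** I took the larger red T-key from the wooden stand and lowered it into the open cam's socket. It met the socket floor at the expected depth, with the tool point at 113.7 mm.
- **Turn:** I turned it clockwise 3.42 rad at the wrist. That includes the slack between key and socket. The torque began to rise at about 3.1 rad.
- **Tightness:** I stopped when the wrist torque read 0.163 N m and the joint effort 0.158 N m, the middle of the tight range (0.13 to 0.2). I saw no sign of overtightening.
- **Final view:** After I let go and backed off, the camera showed the key upright in the cam and no visible gap at the leg. The mallet, tissues, jar and decoys that were in view looked unmoved.

**Checks that disagreed or were weak:**
- Early on, the wrist torque read only about 0.02 to 0.03 N m against an expected 0.05 or more. A picture showed the cam was turning, and the two readings agreed once I let them settle.
- The 2 mm closing of the leg is under one pixel in the far cameras, so I judged it from the torque rise and the absence of a visible gap, not from a measurement.

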